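Load the label-tape dispenser and hold its feed cover at the index

TASK

Load the label-tape dispenser: set the full roll of paper tape (not the empty core) right down on the upright spindle and let go of it. Then swing the hinged feed cover up, for which it has a black T-shaped handle, until its pointer stands level with the tip of the index clip on the arc scale, and keep holding it there so that I can lay the tape in the slot; the program finishes while still holding the cover, which falls shut if let go. Leave the index clip, the empty core, the mug and the canister as they are.

Things in the scene. Friction and masses are not known exactly. Their poses are not given: they have to be found in the camera images.
- roll: the full roll of white paper tape, standing on end: outside diameter 54 mm, 45 mm high, bore 25 mm right through, about 0.12 kg. Origin: centre of its underside, z up along the bore. Stands loose on the worktop
- core: the empty cardboard core, a bystander: tube 31 mm outside, bore 25 mm, 45 mm high, standing on end. Origin: centre of its underside
- mug_1: small white mug (62 x 88 x 50 mm), a bystander, origin at the centre of its underside
- canister_1: pale lidded storage canister (92 mm diameter, 130 mm high), a bystander, origin at the centre of its underside
- dispenser: tape dispenser, fixed to the worktop: grey base 160 (x) x 310 (y) x 12 mm, origin at the centre of its underside; x (T-handle to hinge) points ahead of the robot, turned 0.3 to 0.65 rad to its left; y to the spindle (at y = +105). White feed block 100 x 120 mm at y = -55, top 58 mm high, under the cover; upright arc scale at y = -131: quarter ring, outer radius 90 about the hinge axis, top 165 mm high
- spindle_seat (a point): centre of the flat seat at the foot of the spindle, 15 mm above the worktop: the underside of a seated roll lies here. Axes as the dispenser
- spindle_tip (a point): top of the spindle, 70 mm above the seat; the spindle is 19 mm thick, its last 10 mm taper to a rounded tip
- cover_hinge (a point): middle of the cover's hinge axis, 64 mm above the worktop, at x = +50, y = -55 mm of the dispenser. The axis is level, along the dispenser's y. Axes as the dispenser. Wall cabinets hang behind: front about 0.6 m ahead of the robot, underside about 0.45 m above the worktop; keep the wrist clear of them
- cover: the hinged steel feed cover with its handle and pointer. Origin: middle of the hinge axis (same point as cover_hinge); x from the free edge to the hinge, y along the hinge, both as the dispenser's when shut
- cover_angle (a joint): angle of the cover in rad: 0 shut (level, reaching from the hinge to the dispenser's -x), growing as the free edge swings up, stop at 1.5. Steel plate 105 mm long from the hinge, 120 wide, 4 thick, 0.33 kg with handle; swings freely, no spring, falls shut under its weight (about 1.5 N at the handle lifts it)
- cover_handle (a point): black T-handle of the cover: round bar 16 mm thick, 36 long, parallel to the hinge axis, flat ends free (76 mm from its centre to the arc scale), on an 8 mm stalk from the middle of the cover's free edge. Origin: bar centre, 145 mm from the hinge axis; cover shut: 64 mm above the worktop, 40 mm out from the free edge. Its y lies along the bar; gripped by its ends it turns in the grip
- pointer_tip (a point): tip of the pointer bar fixed along the right (-y) edge of the cover, 100 mm from the hinge axis
- index_tip (a point): tip of the index clip on the arc scale, at the same 100 mm radius about the hinge axis and in the pointer's plane, so that both tips meet when the angles are equal
- index (a joint): angle in rad at which the index clip is set, measured as the cover's angle is (pointer and index meet when cover_angle = index); 0.55 to 1.0. The clip is stiff and stays where it is set; it does not stop the cover
Mind the look-alikes: they are no part of the job. Leave any purple or yellow look-alike of the roll alone.

How it is judged:
By the outcome, as a careful person would: the job done as asked, in the order asked, and still so for the second after the job is handed in, while the arm keeps its last pose, push and grip.
It also fails if it takes over 59 s, if anything falls off the work surface, if the arm or the gripper's body presses on something with over 40 N, if the wrist force passes 120 N, or if a joint passes its speed limit or range.

ROBOT

A 7-joint arm with a two-finger parallel gripper is mounted at the origin on a cart in front of the work surface, level with it; the furniture and walls round the work are solid. World frame = base frame: x ahead of the robot, y to its left, z up, the work surface at z = 0. Lengths are in m, angles in rad, forces in N, time in s.
With the tool pointing down it reaches from about 0.35 to 0.9 m from the base axis. Payload 7.2 kg.
Tool frame: the origin (TCP) lies on the centre line of the jaws, within the pads' length; the fingertips stand 22 mm ahead of it and the grasp point (between the pads) lies 3 mm ahead of it; z points along the fingers, y is the line along which they close (so a half turn about z gives the same grasp; the last joint's range is limited). The gripper opens to 85 mm and grips with 20 to 120 N. Pads are 22 mm wide; open, the fingers measure 114 mm over their backs; the gripper's body (76 mm by 85 mm) begins 54 mm behind the grasp point. The pads swing forward as they close: fully open they stand 13 mm farther back than shut.
Start: joints at [-1.214, 0.411, -0.013, 1.596, 0.006, 1.134, -0.082], TCP at [0.258, 0.569, 0.253] pointing down, gripper open.
Joint ranges: [-2.95, 2.95], [-0.29, 1.99], [-1.47, 1.44], [0.14, 2.54], [-1.03, 4.17], [0.13, 1.85], [-2.86, 2.86]. Speed limits (rad/s): [2.39, 2.39, 3.01, 3.01, 3.14, 3.14, 3.14].

INTERFACE

Orientations are given as a rotation vector (axis times angle).
In Python, from bench import get_obs, eyes, arm gives the robot as it stands.
- The arm moves only by the shell command python3 -m crank 'ROWS'. ROWS is JSON, one flat list of numbers, 5 for each row, row after row: the opening, from -1 (shut) to 1 (fully open), then the shift along the tool's x, y, z each as a share of 0.4 m, from -1 to 1, then the turn about the tool's z as a share of pi/2 rad, from -1 to 1. A call has 1 to 5 rows; each row is the pose to reach, as a shift and turn from the pose commanded when the call began, along the tool's axes at that moment; what a row does not reach only later rows make up. A row lasts 1/10 s, in which the tool goes at most 50 mm and 8.59 degrees, less where a joint would pass 70% of its speed; a pose out of reach is approached as far as the arm can. A call with a number of a shift or a turn outside -1 to 1 is refused whole. A call with a gripper value outside its range is refused whole. The fingers move at their own pace and stop on an object; the grip force is fixed at half the most. Time passes only in rows, so rows that repeat a pose let the fingers close. It gives the time, the measured TCP pose, the force, the opening and the grip force at its end, in the units of the state.
- get_obs(): the state, without advancing time (a new reading comes with each control period).
- eyes.read_camera(name): name is "side" or "top" or "wrist"; returns a dict with "color" (384x512x3 uint8, blue, green, red), "camera_matrix" (3x3 intrinsics, pixels), "rvec" (rotation vector, rad) and "tvec" (3), from world to camera coordinates, as OpenCV has them. Camera axes: x right, y down, z forward; pixel columns grow to the right and rows downward; lengths in m; the calibration is good to about 2 mm. The wrist camera is an equidistant fisheye: a pixel r from the principal point sees the ray r / f radians off the axis. A picture is of the moment at which its call begins. There is no depth.
- arm.job_done(): hands the job in; it is judged then, once.
The state is a dict: "time_s": time; "q": joint angles; "qvel": joint speeds; "joint_torque": joint torques, N m; "tcp_pos": TCP position; "tcp_rot": TCP orientation; "force": force on the tool from outside, world axes, zero at the start; "torque": the same for the moment, N m; "width": finger opening in m; "finger_force": force on a finger pad.
Only numpy, scipy, OpenCV 4.12 (cv2) and the standard library are available. Lean on these libraries where they do the work, as an engineer would, in place of code of your own. Each camera call takes 0.05 s, during which the arm holds its last target. There are 200 camera calls.

## Working session

There is one attempt and no reset: what is moved stays moved. The work goes in short steps, Python scripts to look and compute and a shell command to move; the robot and the scene stay as the last step left them, time stands still between calls to the robot, and variables do not carry over. Pictures are saved under pics/ and viewed, at most 10 in all, crops included, and the job is handed in when it is done.

```bash
mkdir -p pics; ls
python3 - <<'E'
from bench import get_obs, eyes, arm
import cv2,numpy as np
for n in("side","top","wrist"):
    d=eyes.read_camera(n); cv2.imwrite(f"pics/{n}0.png",d["color"]); print(n,d["camera_matrix"].tolist(),d["rvec"],d["tvec"], (-cv2.Rodrigues(np.array(d["rvec"]))[0].T@np.array(d["tvec"]).ravel()))
o=get_obs();print(o)
a=cv2.imread("pics/side0.png");b=cv2.imread("pics/top0.png")
cv2.imwrite("pics/st0.png",cv2.resize(np.vstack([a,b]),None,fx=.78,fy=.78))
E
```

```text
pics
side [[434.6714941807285, 0.0, 254.24778477229887], [0.0, 434.6714941807285, 189.30624467765], [0.0, 0.0, 1.0]] [ 0.43480177 -2.51383372  1.49801555] [0.50989907 0.12816876 1.37497523] [0.08374945 1.2522799  0.76926084]
top [[372.3272401301635, 0.0, 253.57821554573044], [0.0, 372.3272401301635, 192.83059131946922], [0.0, 0.0, 1.0]] [ 2.12394175 -2.16566341  0.132185  ] [0.09236221 0.55168242 1.17259491] [0.38900329 0.06752797 1.2377316 ]
wrist [[297.3186396354542, 0.0, 252.32737335841117], [0.0, 297.3186396354542, 189.9725248509188], [0.0, 0.0, 1.0]] [-2.39497518 -1.54483713 -0.25754598] [-0.62286304 -0.04110228  0.38174858] [0.1790391  0.60328525 0.37332513]
{'time_s': 0.15, 'q': array([-1.21420603,  0.41174055, -0.0127184 ,  1.59686988,  0.00559556,
        1.13431366, -0.08220812]), 'qvel': array([-0.00148323, -0.00239315, -0.00042323, -0.00316122,  0.00083788,
       -0.00152125,  0.00101055]), 'joint_torque': array([ 2.42937000e-03, -6.01039410e+01,  6.83432110e-01, -2.99649543e+01,
        1.40147298e-02,  8.00352835e-03,  1.25334732e-04]), 'tcp_pos': array([0.25745351, 0.5691049 , 0.2526236 ]), 'tcp_rot': array([-6.62183200e-01, -3.07081749e+00,  2.01346783e-03]), 'force': array([ 0.3572751 , -0.58082945, -0.62481669]), 'torque': array([0.03155766, 0.00389967, 0.00142239]), 'finger_force': 0.0, 'width': 0.08551209881450113}
```

View pics/top0.png

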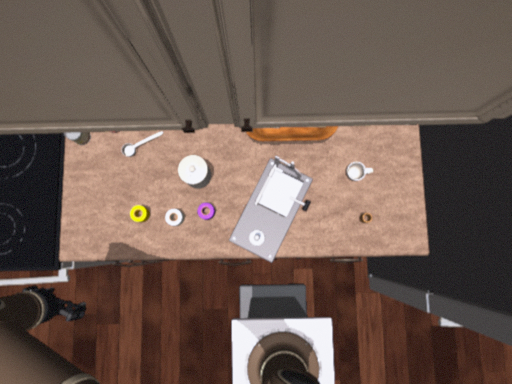

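View pics/side0.png

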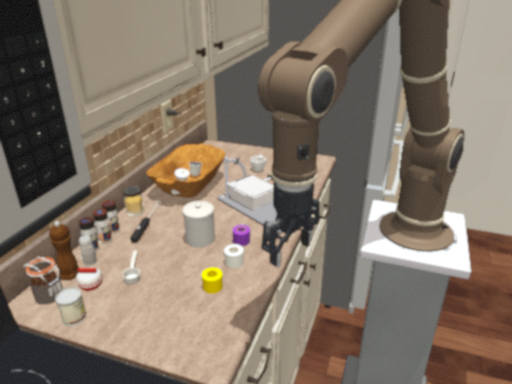

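The top view shows the white roll at (174,217), yellow and purple look-alikes at (139,213) and (206,211), the dispenser around (270,210) with its spindle at (257,238), and the core at (365,217). The side view shows the gripper hanging over the rolls. I'll enlarge the dispenser and compute rays next.

```bash
cat > h.py <<'E'
from bench import get_obs, eyes, arm
import cv2,numpy as np
def cam(n):
    d=eyes.read_camera(n); d["R"]=cv2.Rodrigues(np.array(d["rvec"]))[0]; d["t"]=np.array(d["tvec"]).ravel(); d["C"]=-d["R"].T@d["t"]; d["n"]=n; return d
def ray(d,u,v):
    K=d["camera_matrix"]; x=np.array([(u-K[0][2])/K[0][0],(v-K[1][2])/K[1][1]])
    if d["n"]=="wrist":
        r=np.hypot(*x); p=np.array([*(x/max(r,1e-9)*np.sin(r)),np.cos(r)])
    else: p=np.array([*x,1.])
    return d["R"].T@(p/np.linalg.norm(p))
def onz(d,u,v,z):
    r=ray(d,u,v); return d["C"]+r*(z-d["C"][2])/r[2]
def proj(d,P):
    K=np.array(d["camera_matrix"]); p=d["R"]@np.array(P)+d["t"]
    if d["n"]=="wrist":
        s=np.hypot(p[0],p[1]); th=np.arctan2(s,p[2]); p=np.array([p[0]/s*th,p[1]/s*th,1])
    return (K@(p/p[2]))[:2]
def Rt(o): return cv2.Rodrigues(o["tcp_rot"])[0]
def rel(o,P,yaw_y=None):
    "shift units (0.4 m) from measured tcp to P; yaw_y: wanted world heading of tool y"
    R=Rt(o); s=R.T@(np.array(P)-o["tcp_pos"])/0.4
    t=None
    if yaw_y is not None:
        a=R.T@np.array([np.cos(yaw_y),np.sin(yaw_y),0]); t=np.arctan2(-a[0],a[1]); t=(t+np.pi/2)%np.pi-np.pi/2; t=t/(np.pi/2)
    return np.round(s,3),t
E
python3 - <<'E'
from h import *
d=cam("top"); im=d["color"]
print(d["R"])
print("roll top",onz(d,174,217,.045),"spindle tip",onz(d,257,238,.085),"handle",onz(d,305,205,.064),"core",onz(d,365,217,.045),"can",onz(d,193,168,.13),"mug",onz(d,355,172,.05))
for c in((232,240),(271,260),(311,180),(275,158)): print("base corner",onz(d,*c,.012)[:2])
h=cv2.resize(im[145:270,215:325],None,fx=5,fy=5,interpolation=cv2.INTER_CUBIC)
cv2.imwrite("pics/crop1.png",h[:600])
w=cv2.cvtColor(im,cv2.COLOR_BGR2GRAY)
print(Rt(get_obs()))
E
```

```text
[[-0.01847733 -0.99972741 -0.014272  ]
 [-0.99057036  0.02024249 -0.13550129]
 [ 0.13575325  0.01163371 -0.99067437]]
roll top [0.47925854 0.33879763 0.045     ] spindle tip [0.40664026 0.07313768 0.085     ] handle [ 0.50769186 -0.08053263  0.064     ] core [ 0.46733682 -0.27259312  0.045     ] can [0.620682   0.26314633 0.13      ] mug [ 0.61300324 -0.24755077  0.05      ]
base corner [0.40279494 0.15533319]
base corner [0.33613324 0.0295256 ]
base corner [ 0.59619207 -0.11014842]
base corner [0.6737114  0.00769638]
[[-9.11145512e-01  4.12084622e-01 -3.46865450e-04]
 [ 4.12084766e-01  9.11145104e-01 -8.62903783e-04]
 [-3.95446230e-05 -9.29168877e-04 -9.99999568e-01]]
```

View pics/crop1.png

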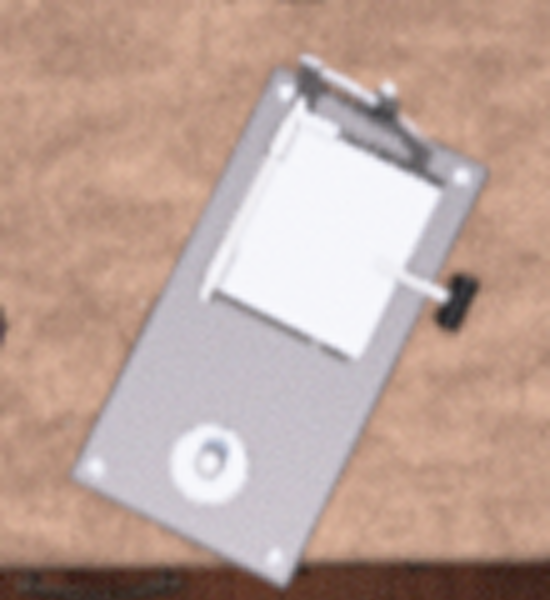

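View pics/wrist0.png

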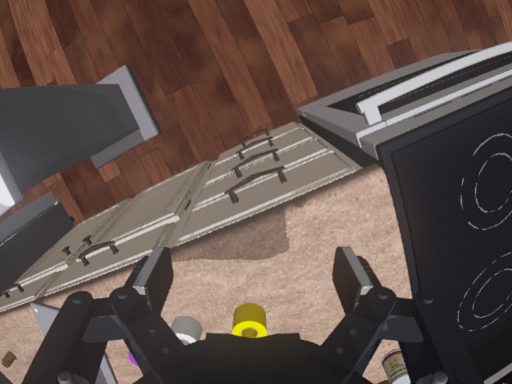

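The crop shows the spindle at crop (210,460), i.e. full image (257,237), the handle at crop (457,300), and the arc scale with its clip at crop (385,95). In the wrist view the yellow roll is at (250,320) and the white roll at (188,330), half hidden.

Run:
```python
from h import *
d=cam("top"); im=d["color"]; o=get_obs()
sub=im[200:235,158:190]; hsv=cv2.cvtColor(sub,cv2.COLOR_BGR2HSV)
m=((hsv[...,1]<45)&(hsv[...,2]>120)).astype(np.uint8)
c=max(cv2.findContours(m,0,1)[0],key=cv2.contourArea); (u,v),r=cv2.minEnclosingCircle(c); print(u+158,v+200,r, cv2.boundingRect(c))
P=onz(d,u+158,v+200,.035); print("roll",P)
print(rel(o,[P[0],P[1],.20],np.arctan2(P[1],P[0])), "tcp", o["tcp_pos"])
w=cam("wrist"); R=Rt(o)
print("tcp px",proj(w,o["tcp_pos"]),"tip",proj(w,o["tcp_pos"]+R[:,2]*.022),"10cm below",proj(w,o["tcp_pos"]+R[:,2]*.15),"roll",proj(w,P), "cam axis in tool",R.T@w["R"].T[:,2], R.T@(w["C"]-o["tcp_pos"]))
```

```text
173.44818687438965 216.83678817749023 9.062894821166992 (7, 8, 18, 18)
roll [0.48057983 0.34287198 0.035     ]
(array([-0.741, -0.286,  0.132]), np.float64(0.3350871224267861)) tcp [0.25751508 0.56923992 0.25287917]
tcp px [255.03883012 274.25158265] tip [254.72236387 251.52643778] 10cm below [253.71794759 182.04647631] roll [184.88475468 339.95919045] cam axis in tool [-3.26475487e-01 -1.58159159e-04  9.45205656e-01] [ 0.08553127 -0.00128729 -0.12081377]
```

```bash
python3 -m crank '[1,-0.741,-0.286,0.13,0.335, 1,-0.741,-0.286,0.13,0.335, 1,-0.741,-0.286,0.13,0.335, 1,-0.741,-0.286,0.13,0.335, 1,-0.741,-0.286,0.13,0.335]'
python3 - <<'E'
from h import *
o=get_obs();print(o["tcp_pos"],rel(o,[.4806,.3429,.2],np.arctan2(.343,.48)))
E
```

```text
time_s: 0.8
tcp_pos: [0.4318, 0.3922, 0.2128]
tcp_rot: [1.441, 2.791, 0.001]
force: [0.7, 1.1, -0.5]
width: 0.0855
finger_force: 0.0
[0.43175583 0.39222977 0.21281912] (array([-0.171,  0.028,  0.032]), np.float64(-0.001940187661277209))
```

```bash
python3 -m crank '[1,-0.171,0.028,0.032,0, 1,-0.171,0.028,0.032,0, 1,-0.171,0.028,0.032,0]'
python3 - <<'E'
from h import *
w=cam("wrist"); o=get_obs(); im=w["color"]; cv2.imwrite("pics/w1.png",im)
hsv=cv2.cvtColor(im,cv2.COLOR_BGR2HSV)
print(o["tcp_pos"]); p=proj(w,[.4806,.3429,.045]); print("pred",p)
E
```

```text
time_s: 1.1
tcp_pos: [0.4823, 0.3404, 0.1996]
tcp_rot: [1.447, 2.787, -0.003]
force: [-0.2, 0.3, -1.1]
width: 0.0853
finger_force: 0.0
[0.48049254 0.34296893 0.19982747]
pred [254.41741947 176.46417387]
```

View pics/w1.png

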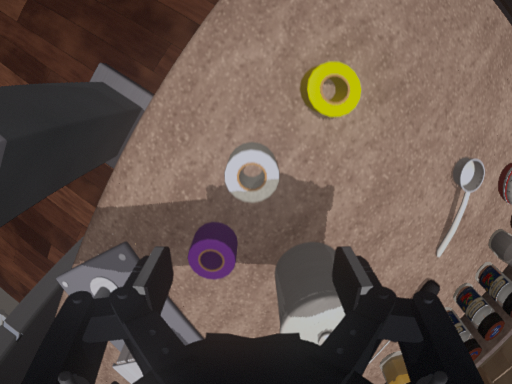

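The white roll sits at about (252,173), centred along the jaw line, with purple at (212,252), yellow at (333,90) and the canister at (310,290), all clear of the jaws. I'll measure its centre.

Run:
```python
from h import *
w=cam("wrist"); o=get_obs(); im=w["color"]
x0,y0=215,135; sub=im[y0:215,x0:290]; hsv=cv2.cvtColor(sub,cv2.COLOR_BGR2HSV)
m=(hsv[...,1]<35).astype(np.uint8); m=cv2.morphologyEx(m,cv2.MORPH_OPEN,np.ones((3,3)))
c=max(cv2.findContours(m,0,1)[0],key=cv2.contourArea); print("all",cv2.boundingRect(c),cv2.minEnclosingCircle(c))
mt=((hsv[...,1]<35)&(hsv[...,2]>120)).astype(np.uint8)
for t in (100,130,160,190,210): 
    mt=((hsv[...,1]<35)&(hsv[...,2]>t)).astype(np.uint8); c=max(cv2.findContours(mt,0,1)[0],key=cv2.contourArea); print(t,cv2.fitEllipse(cv2.convexHull(c)))
print(np.array2string(sub[::4,37].astype(int)))
```

```text
all (9, 11, 56, 60) ((36.1363639831543, 40.5), 29.638763427734375)
100 ((36.48958969116211, 41.0554313659668), (54.81321716308594, 59.36802673339844), 5.853519439697266)
130 ((36.275909423828125, 43.81940841674805), (52.608394622802734, 54.7443962097168), 89.44514465332031)
160 ((36.23997497558594, 43.43627166748047), (50.60935592651367, 53.46601104736328), 89.70445251464844)
190 ((35.40680694580078, 40.26026916503906), (41.5032844543457, 52.59659194946289), 80.41610717773438)Traceback (most recent call last):
  File "<stdin>", line 8, in <module>
ValueError: max() iterable argument is empty
```

Run:
```python
from h import *
w=cam("wrist"); o=get_obs()
P=onz(w,251.3,178.6,.045); print(P, rel(o,[P[0],P[1],.027]), o["tcp_pos"])
```

```text
[0.47633967 0.3439785  0.045     ] (array([-0.   , -0.007,  0.433]), None) [0.47872906 0.34565867 0.20019204]
```

```bash
python3 -m crank '[1,0,-0.005,0.12,0, 1,0,-0.005,0.24,0, 1,0,-0.005,0.34,0, 1,0,-0.005,0.42,0, 1,0,-0.005,0.42,0]' && python3 -m crank '[0.3,0,0,0,0, -0.2,0,0,0,0, -0.5,0,0,0,0, -0.5,0,0,0,0, -0.5,0,0,0,0]'
```

```text
time_s: 1.75
tcp_pos: [0.474, 0.3434, 0.0281]
tcp_rot: [-1.432, -2.792, 0.01]
force: [0.1, -0.8, 0.2]
width: 0.0851
finger_force: 0.0
time_s: 2.25
tcp_pos: [0.4791, 0.3448, 0.0347]
tcp_rot: [1.437, 2.792, 0.007]
force: [-0.2, -0.0, 7.2]
width: 0.0519
finger_force: 63.3
```

```bash
python3 -m crank '[-0.5,0,0,-0.1,0, -0.5,0,0,-0.2,0, -0.5,0,0,-0.3,0, -0.5,0,0,-0.4,0, -0.5,0,0,-0.4,0]'
python3 - <<'E'
from h import *
o=get_obs();t=cam("top"); 
S=onz(t,257.2,237.3,.083); print("spindle",S)
print(o["tcp_pos"],o["force"],o["width"],rel(o,[.409,.072,.195],np.arctan2(.072,.409)))
E
```

```text
time_s: 2.75
tcp_pos: [0.4807, 0.3452, 0.1994]
tcp_rot: [1.437, 2.789, 0.017]
force: [-0.1, 0.1, -0.9]
width: 0.0518
finger_force: 63.3
spindle [0.40879937 0.07248935 0.083     ]
[0.48069562 0.34517873 0.19943845] [-0.11998522  0.10548969 -0.87844909] 0.05176500301599562 (array([-0.452, -0.542,  0.004]), np.float64(0.283360586513531))
```

```bash
python3 -m crank '[-0.5,-0.452,-0.542,0,0.28, -0.5,-0.452,-0.542,0,0.28, -0.5,-0.452,-0.542,0,0.28, -0.5,-0.452,-0.542,0,0.28, -0.5,-0.452,-0.542,0,0.28]'
python3 - <<'E'
from h import *
o=get_obs();print(rel(o,[.409,.072,.195],np.arctan2(.072,.409)))
E
```

```text
time_s: 3.3
tcp_pos: [0.4132, 0.0996, 0.1916]
tcp_rot: [-2.012, -2.412, 0.001]
force: [1.2, -0.9, 0.1]
width: 0.0518
finger_force: 63.2
(array([-0.066, -0.023, -0.008]), np.float64(0.003701600508465032))
```

```bash
python3 -m crank '[-0.5,-0.066,-0.023,0,0, -0.5,-0.066,-0.023,0,0, -0.5,-0.066,-0.023,0,0, -0.5,-0.066,-0.023,0,0]'
python3 - <<'E'
from h import *
o=[get_obs()["tcp_pos"]]
w=cam("wrist"); t=cam("top");s=cam("side")
for i in range(4): o.append(get_obs()["tcp_pos"])
print(np.array(o))
tb=cv2.resize(t["color"][200:260,220:300],(512,384),interpolation=cv2.INTER_CUBIC)
sb=cv2.resize(s["color"][140:240,200:320],(460,384),interpolation=cv2.INTER_CUBIC)
cv2.imwrite("pics/c2.png",cv2.resize(np.hstack([w["color"],sb]),(800,int(384*800/972))))
print("tip wrist",proj(w,[.409,.072,.085]),"seat",proj(w,[.409,.072,.015]))
cv2.imwrite("pics/w2.png",w["color"])
E
```

```text
time_s: 3.7
tcp_pos: [0.4104, 0.0749, 0.192]
tcp_rot: [-2.011, -2.413, -0.0]
force: [0.3, 0.0, 0.3]
width: 0.0514
finger_force: 63.2
[[0.41041295 0.07490402 0.19199109]
 [0.41039463 0.07484096 0.19189816]
 [0.41039463 0.07484096 0.19189816]
 [0.41039463 0.07484096 0.19189816]
 [0.41039463 0.07484096 0.19189816]]
tip wrist [252.23608056 199.00252246] seat [252.22909611 175.17319093]
```

View pics/c2.png

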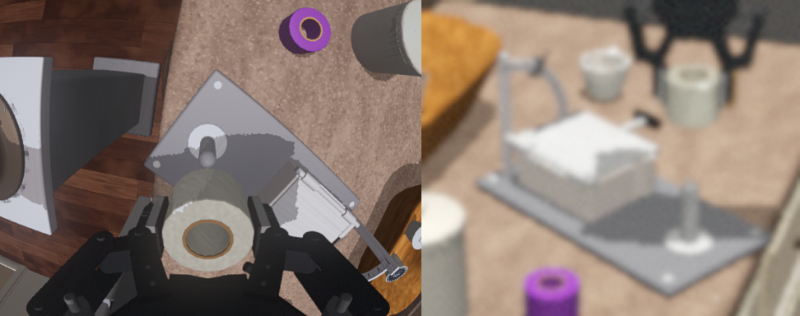

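The wrist view shows the seat disc at about (252,172) with the spindle standing on it, and the roll held with its top ring at about (253,286). The side view shows the roll well above the spindle.

Run:
```python
from h import *
w=cam("wrist");o=get_obs(); im=w["color"]; hsv=cv2.cvtColor(im,cv2.COLOR_BGR2HSV)
def ell(x0,y0,x1,y1,lo):
    s=hsv[y0:y1,x0:x1]; m=((s[...,1]<40)&(s[...,2]>lo)).astype(np.uint8)
    c=max(cv2.findContours(m,0,1)[0],key=cv2.contourArea); e=cv2.fitEllipse(cv2.convexHull(c)); return (e[0][0]+x0,e[0][1]+y0),e[1],e[2]
for lo in(140,160,175,190,205):
    try: print(lo,"seat",ell(220,140,290,205,lo),"roll",ell(190,200,320,340,lo))
    except Exception as e: print(lo,e)
s=hsv[255:330,210:300]; m=((s[...,1]>80)&(s[...,0]<25)).astype(np.uint8); c=max(cv2.findContours(m,0,1)[0],key=cv2.contourArea); e=cv2.fitEllipse(cv2.convexHull(c)); print("bore ring",e[0][0]+210,e[0][1]+255,e[1])
b=(e[0][0]+210,e[0][1]+255)
zt=o["tcp_pos"][2]+.013
print("roll ax",onz(w,*b,zt), "tcp",o["tcp_pos"])
print(hsv[150:215:3,252].tolist())
```

```text
140 seat ((251.89715003967285, 156.8631420135498), (70.72964477539062, 81.39070892333984), 54.73466491699219) roll ((252.20928955078125, 285.38294219970703), (88.19863891601562, 111.50193786621094), 90.93651580810547)
160 seat ((253.0891342163086, 152.5837631225586), (58.67820739746094, 80.6291275024414), 63.816925048828125) roll ((252.21261596679688, 285.87471771240234), (87.22456359863281, 110.88782501220703), 90.8985824584961)
175 seat ((249.50542831420898, 166.3949680328369), (31.17192840576172, 44.483489990234375), 72.38469696044922) roll ((252.33837127685547, 285.2425994873047), (85.51604461669922, 109.41279602050781), 91.08280944824219)
190 seat ((250.15806770324707, 167.54736328125), (33.10137939453125, 44.497127532958984), 75.9189453125) roll ((224.23361206054688, 252.66841888427734), (6.620070934295654, 30.570781707763672), 68.5406265258789)
205 seat ((249.5813045501709, 166.3819637298584), (29.611791610717773, 43.05011749267578), 73.43494415283203) roll ((217.1899929046631, 255.52186965942383), (6.894272327423096, 13.223217964172363), 58.6130256652832)
bore ring 252.25924682617188 290.3964080810547 (47.432350158691406, 61.6159782409668)
roll ax [0.4087905  0.072927   0.20488416] tcp [0.41034194 0.07467514 0.19188416]
[[117, 14, 179], [115, 13, 217], [117, 12, 216], [115, 14, 217], [117, 12, 216], [117, 14, 169], [132, 12, 104], [125, 14, 106], [120, 10, 104], [128, 11, 97], [132, 13, 97], [120, 10, 103], [128, 8, 126], [128, 7, 141], [128, 7, 145], [132, 8, 153], [132, 8, 152], [128, 8, 135], [15, 9, 114], [19, 18, 116], [19, 18, 114], [20, 20, 116]]
```

Run:
```python
import cv2,numpy as np
w=cv2.imread("pics/w2.png")[140:220,215:290]; t=cv2.imread("pics/top0.png")[222:254,242:272]
cv2.imwrite("pics/c3.png",np.hstack([cv2.resize(w,(450,480),interpolation=cv2.INTER_CUBIC),cv2.resize(t,(350,480),interpolation=cv2.INTER_CUBIC)]))
```

```text
(no output)
```

View pics/c3.png

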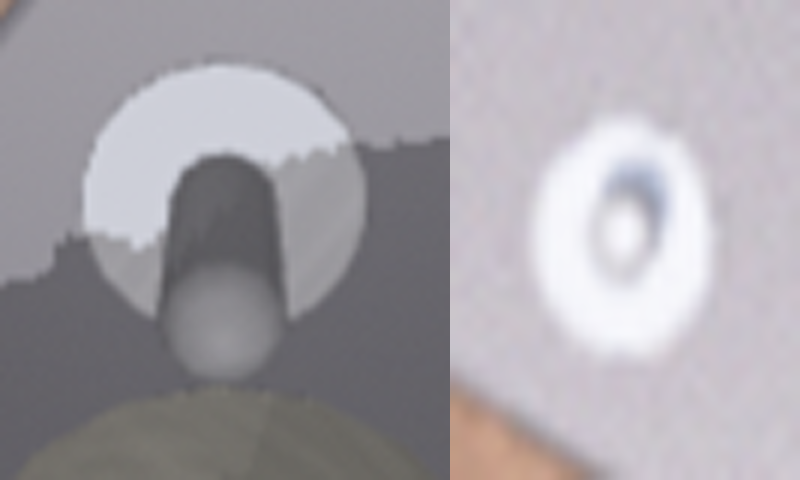

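Run:
```python
from h import *
w=cam("wrist");os=[get_obs()];
R=Rt(os[0]);T=os[0]["tcp_pos"]
f=lambda P:np.round((R.T@(P-T))*1000,1)
print("seat",f(onz(w,252.3,172.8,.015)),"tip",f(onz(w,252,196.7,.085)))
zt=T[2]+.013
for v in(285.3,290.4): print("roll top",f(onz(w,252.2,v,zt)))
print("roll bottom far rim",f(onz(w,252.2,204.7,zt-.045)))
for dx in(-2,0,2):
  c=T+R@np.array([dx*.001,0,-.013]); a=np.arange(0,6.28,.1); 
  for r in(.027,.0125): 
    q=np.array([proj(w,c+R@np.array([r*np.cos(x),r*np.sin(x),0])) for x in a]); print(dx,r,q.min(0),q.max(0))
print(T)
im=cv2.imread("pics/w2.png"); g=cv2.cvtColor(im,cv2.COLOR_BGR2HSV)
print([(r,*g[r,252].tolist()) for r in range(222,345,2)])
```

```text
seat [ 1.000e-01 -1.800e+00  1.769e+02] tip [ -0.4  -2.1 106.9]
roll top [  1.5  -1.9 -13. ]
roll top [ -1.4  -1.9 -13. ]
roll bottom far rim [22.6 -1.9 32. ]
-2 0.027 [197.35648114 240.03410533] [315.12793476 331.61813657]
-2 0.0125 [228.94797114 269.06627539] [283.78344034 311.24459324]
0 0.027 [196.94090468 235.75616771] [315.59690931 328.9648312 ]
0 0.0125 [228.7664209  265.26798615] [284.02405545 308.21013563]
2 0.027 [196.5242132  231.41213341] [316.06708676 326.26186651]
2 0.0125 [228.58422845 261.40421968] [284.26548073 305.1192077 ]
[0.41033828 0.07453417 0.19191602]
[(222, 20, 20, 112), (224, 17, 21, 110), (226, 23, 19, 109), (228, 20, 21, 110), (230, 20, 21, 108), (232, 19, 19, 108), (234, 19, 19, 108), (236, 18, 23, 110), (238, 20, 21, 108), (240, 18, 23, 111), (242, 19, 19, 148), (244, 21, 18, 180), (246, 23, 17, 177), (248, 23, 17, 175), (250, 23, 17, 177), (252, 23, 17, 180), (254, 20, 17, 180), (256, 21, 18, 180), (258, 23, 17, 181), (260, 23, 18, 182), (262, 21, 18, 180), (264, 21, 19, 177), (266, 19, 25, 163), (268, 15, 117, 139), (270, 15, 93, 132), (272, 20, 21, 109), (274, 20, 21, 110), (276, 19, 25, 110), (278, 21, 24, 108), (280, 20, 21, 108), (282, 18, 23, 109), (284, 21, 24, 107), (286, 20, 21, 107), (288, 18, 23, 111), (290, 23, 21, 111), (292, 21, 24, 108), (294, 18, 24, 108), (296, 21, 23, 111), (298, 21, 23, 111), (300, 24, 23, 109), (302, 21, 23, 110), (304, 21, 24, 108), (306, 18, 24, 108), (308, 17, 21, 109), (310, 14, 68, 94), (312, 15, 124, 132), (314, 14, 87, 147), (316, 21, 18, 183), (318, 21, 20, 183), (320, 21, 18, 180), (322, 21, 20, 176), (324, 20, 17, 175), (326, 21, 19, 177), (328, 21, 19, 176), (330, 12, 54, 162), (332, 12, 57, 176), (334, 12, 59, 168), (336, 12, 56, 177), (338, 10, 64, 72), (340, 20, 19, 40), (342, 10, 20, 38), (344, 8, 27, 38)]
```

The crop shows the seat disc centred at wrist (252.3,172.8) and the spindle tip at (252,196.7). The roll's ring edges lie at rows 241.5 and 329.5, and its near bottom rim at row 204.7. These known radii give the roll's axis offset and height in the hand.

Run:
```python
from h import *
from scipy.optimize import least_squares
w=cam("wrist");o=get_obs();R=Rt(o);T=o["tcp_pos"]
obs=[(27,0,241.5),(-27,0,329.5),(15.5,0,267),(-15.5,0,315),(12.5,0,271),(-12.5,0,309.8),(27,45,204.7)]
pr=lambda x,z:proj(w,T+R@np.array([x,-1.9,z])*.001)[1]
def f(p):
    a,z,t=p; return [pr(a+x*np.cos(t)+d*np.sin(t), z+d*np.cos(t)-x*np.sin(t))-v for x,d,v in obs]
for fix in(0,1):
    g=(lambda p:f([p[0],p[1],0])) if fix else f
    s=least_squares(g,[-2,-13,0][:2 if fix else 3]); print(s.x,np.round(s.fun,1))
```

```text
[-6.65006023e+00 -7.30112295e+00  3.10827853e-03] [ 1.7  0.4 -1.9 -0.3 -0.5  0.7 -0.2]
[-6.67178567 -7.25472773] [ 1.6  0.5 -1.9 -0.3 -0.5  0.7  0. ]
```

```bash
python3 -m crank '[-0.5,0.015,0,0.05,0, -0.5,0.015,0,0.1,0, -0.5,0.015,0,0.14,0, -0.5,0.015,0,0.14,0, -0.5,0.015,0,0.14,0]'
python3 - <<'E'
from h import *
cam("top");cam("top");w=cam("wrist");o=get_obs();print(o["tcp_pos"],o["force"]); R=Rt(o);T=o["tcp_pos"]
s=cam("side"); cv2.imwrite("pics/w4.png",w["color"])
a=cv2.resize(w["color"][120:340,160:345],(505,600));b=cv2.resize(s["color"][150:230,250:310],(295,393),interpolation=cv2.INTER_CUBIC); c=np.zeros((600,800,3),np.uint8); c[:,:505]=a; c[:393,505:]=b; cv2.imwrite("pics/c4.png",c)
for P in([.409,.0715,.015],): print("seat px",proj(w,P))
print("rim",proj(w,T+R@np.array([.0203,-.0019,.0377])))
E
```

```text
time_s: 4.5
tcp_pos: [0.4093, 0.0798, 0.1362]
tcp_rot: [-2.013, -2.412, 0.001]
force: [-0.4, 0.2, -0.1]
width: 0.0517
finger_force: 63.3
[0.40980204 0.07993455 0.13690033] [ 0.20036256  0.16824853 -1.25688706]
seat px [251.66372524 198.91873889]
rim [252.2888009  204.52935165]
```

View pics/c4.png

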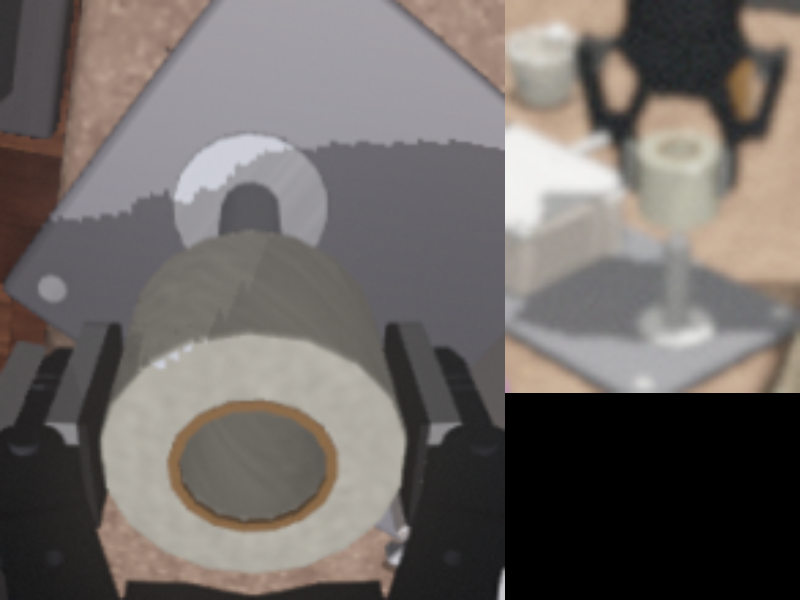

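The seat disc is centred at wrist (252,195), with the roll in line beneath the camera. In the side view the roll axis (680) is over the spindle (678).

Run:
```python
from h import *
w=cam("wrist");o=get_obs();R=Rt(o);T=o["tcp_pos"]
for v in(194,195.2,196.5): print((R.T@(onz(w,251.9,v,.015)-T)*1000).round(1))
# disc extent check: top row of disc for R=24.5mm? width px 154/2.727
C=onz(w,251.9,195.2,.015); 
for r in(.024,.025,.026): 
  q=np.array([proj(w,C+r*np.array([np.cos(a),np.sin(a),0])) for a in np.arange(0,6.3,.05)]); print(r,q.min(0),q.max(0), "obs L/R/top",160+174/2.73,160+328/2.73,120+132/2.727)
```

```text
[ -3.6  -2.1 121.8]
[ -4.7  -2.1 121.8]
[ -5.9  -2.1 121.8]
0.024 [224.34356475 168.46855669] [279.45452945 220.29001846] obs L/R/top 223.73626373626374 280.1465201465202 168.4048404840484
0.025 [223.20154937 167.32316898] [280.59639508 221.29681075] obs L/R/top 223.73626373626374 280.1465201465202 168.4048404840484
0.026 [222.0603183  166.17546875] [281.73747093 222.30042525] obs L/R/top 223.73626373626374 280.1465201465202 168.4048404840484
```

```bash
python3 -m crank '[-0.5,0.003,0,0,0, -0.5,0.003,0,0.03,0, -0.5,0.003,0,0.06,0, -0.5,0.003,0,0.085,0, -0.5,0.003,0,0.085,0]'
```

```text
time_s: 5.25
tcp_pos: [0.4083, 0.0808, 0.1012]
tcp_rot: [-2.012, -2.411, 0.003]
force: [0.1, -0.2, -1.0]
width: 0.052
finger_force: 63.3
```

```bash
python3 -m crank '[-0.5,0,0,0.04,0, -0.5,0,0,0.08,0, -0.5,0,0,0.105,0, -0.5,0,0,0.105,0]'; python3 -m crank '[-0.5,0,0,0.005,0, -0.5,0,0,0.01,0, -0.5,0,0,0.01,0]'
```

```text
time_s: 5.65
tcp_pos: [0.4085, 0.0807, 0.0594]
tcp_rot: [-2.012, -2.411, 0.003]
force: [0.1, 0.2, 0.4]
width: 0.0516
finger_force: 63.3
time_s: 5.95
tcp_pos: [0.4092, 0.081, 0.0564]
tcp_rot: [2.013, 2.412, 0.001]
force: [-0.1, -1.1, -0.6]
width: 0.0516
finger_force: 63.3
```

```bash
python3 -m crank '[-0.5,0,0,0.005,0, -0.5,0,0,0.005,0]'; python3 -m crank '[-0.5,0,0,0.005,0, -0.5,0,0,0.005,0]';  python3 -m crank '[-0.5,0,0,0.004,0, -0.5,0,0,0.004,0]'
```

```text
time_s: 6.15
tcp_pos: [0.4091, 0.081, 0.0542]
tcp_rot: [2.013, 2.412, 0.0]
force: [0.8, -0.0, -1.0]
width: 0.0517
finger_force: 63.3
time_s: 6.35
tcp_pos: [0.409, 0.0809, 0.052]
tcp_rot: [-2.013, -2.412, 0.0]
force: [0.5, -1.1, -1.0]
width: 0.0517
finger_force: 63.3
time_s: 6.55
tcp_pos: [0.4089, 0.0809, 0.0503]
tcp_rot: [-2.013, -2.412, 0.0]
force: [0.1, -1.0, -1.3]
width: 0.0514
finger_force: 63.3
```

```bash
python3 -m crank '[-0.5,0,0,0.004,0, -0.5,0,0,0.004,0]'; python3 -m crank '[-0.5,0,0,0.004,0, -0.5,0,0,0.004,0]';  python3 -m crank '[-0.5,0,0,0.004,0, -0.5,0,0,0.004,0]'
```

```text
time_s: 6.75
tcp_pos: [0.4091, 0.0809, 0.0496]
tcp_rot: [-2.013, -2.412, -0.001]
force: [-4.6, -1.2, 16.1]
width: 0.0518
finger_force: 65.0
time_s: 6.95
tcp_pos: [0.4091, 0.0809, 0.0495]
tcp_rot: [-2.013, -2.411, -0.002]
force: [-11.5, -3.3, 48.7]
width: 0.0519
finger_force: 68.9
time_s: 7.15
tcp_pos: [0.409, 0.0809, 0.0492]
tcp_rot: [-2.013, -2.409, -0.003]
force: [-17.7, -5.3, 78.0]
width: 0.0519
finger_force: 72.7
```

```bash
python3 -m crank '[-0.5,0,0,-0.008,0, -0.5,0,0,-0.008,0]' && python3 -m crank '[0.2,0,0,0,0, 1,0,0,0,0, 1,0,0,0,0, 1,0,0,0,0, 1,0,0,0,0]'
```

```text
time_s: 7.35
tcp_pos: [0.4095, 0.081, 0.0497]
tcp_rot: [2.013, 2.411, 0.003]
force: [-0.6, 0.3, -1.7]
width: 0.0519
finger_force: 63.6
time_s: 7.85
tcp_pos: [0.4089, 0.0809, 0.0486]
tcp_rot: [-2.013, -2.412, 0.001]
force: [0.4, -0.6, 0.2]
width: 0.0856
finger_force: 0.0
```

```bash
python3 -m crank '[1,0,0,-0.1,0, 1,0,0,-0.22,0, 1,0,0,-0.34,0, 1,0,0,-0.46,0, 1,0,0,-0.46,0]'
python3 - <<'E'
from h import *
o=get_obs(); print(o["tcp_pos"],o["q"].round(2))
for h in (-.5+.0,): pass
yaw=np.deg2rad(151.3)
print(rel(o,[.49,-.10,.235],yaw))
t=cam("top"); im=t["color"][222:254,242:272]; cv2.imwrite("pics/t5.png",im)
E
```

```text
time_s: 8.35
tcp_pos: [0.4119, 0.0816, 0.2384]
tcp_rot: [2.011, 2.409, 0.015]
force: [0.3, 0.3, -0.6]
width: 0.0858
finger_force: 0.0
[0.41193404 0.0816447  0.23835078] [-0.71  0.05  0.42  2.11 -0.03  0.97 -0.09]
(array([-0.482,  0.111,  0.008]), np.float64(0.4333005559366836))
```

```bash
python3 -m crank '[1,-0.482,0.11,0,0.433, 1,-0.482,0.11,0,0.433, 1,-0.482,0.11,0,0.433, 1,-0.482,0.11,0,0.433, 1,-0.482,0.11,0,0.433]';  python3 -m crank '[1,0,0,0,0, 1,0,0,0,0, 1,0,0,0,0]'
python3 - <<'E'
from h import *
cam("top");w=cam("wrist");o=get_obs(); print(o["tcp_pos"],o["q"].round(2)); cv2.imwrite("pics/w5.png",w["color"]); print(rel(o,[.49,-.10,.235],np.deg2rad(151.3)), "handle",proj(w,[.5065,-.084,.064]))
t=cam("top")["color"]; cv2.imwrite("pics/top5.png",t)
c=np.zeros((384,512+288,3),np.uint8); c[:,:512]=w["color"]; c[:,512:]=cv2.resize(t[140:268,225:321],(288,384)); cv2.imwrite("pics/c5.png",c)
E
```

```text
time_s: 8.9
tcp_pos: [0.4873, -0.1074, 0.2318]
tcp_rot: [2.71, 1.583, -0.004]
force: [-0.8, 0.9, -0.0]
width: 0.0852
finger_force: 0.0
time_s: 9.2
tcp_pos: [0.4864, -0.0996, 0.2323]
tcp_rot: [-2.698, -1.607, 0.001]
force: [-0.3, -0.4, -0.1]
width: 0.0852
finger_force: 0.0
[ 0.48661369 -0.09983004  0.23270952] [-0.45  0.24  0.66  1.96 -0.17  1.   -0.21]
(array([ 0.004,  0.008, -0.006]), np.float64(0.0023749108849123192)) handle [263.90570311 151.46226349]
```

View pics/c5.png

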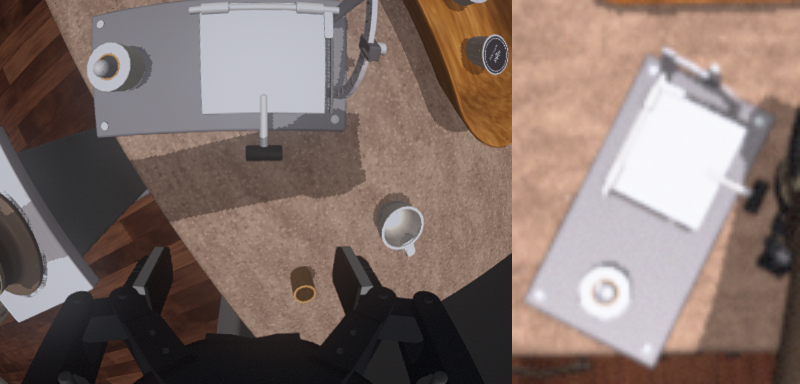

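The wrist view shows the roll seated over the spindle at (108,67), the black T-bar at (264,153), and the arc scale with its clip at (372,48). The core at (303,290) and the mug are clear of the arm.

Run:
```python
from h import *
w=cam("wrist");o=get_obs(); g=cv2.cvtColor(w["color"],cv2.COLOR_BGR2GRAY)
s=g[135:172,235:292]; m=(s<50).astype(np.uint8); c=max(cv2.findContours(m,0,1)[0],key=cv2.contourArea); (u,v),wh,a=cv2.minAreaRect(c); print(u+235,v+135,wh,a)
P=onz(w,u+235,v+135,.066); print(P,o["tcp_pos"],(Rt(o).T@(P-o["tcp_pos"])/.4).round(4))
t=cv2.imread("pics/top0.png");T=cam("top"); g=cv2.cvtColor(t,cv2.COLOR_BGR2GRAY)[192:218,295:318]; m=(g<60).astype(np.uint8); c=max(cv2.findContours(m,0,1)[0],key=cv2.contourArea); (u,v),wh,a=cv2.minAreaRect(c); print(onz(T,u+295,v+192,.066),wh,a)
```

```text
263.0 152.0 (14.0, 34.0) 90.0
[ 0.50591199 -0.08405675  0.066     ] [ 0.48675048 -0.10014845  0.23293121] [0.058  0.0229 0.4174]
[ 0.50617164 -0.08275256  0.066     ] (3.5777084827423096, 8.944271087646484) 26.56505012512207
```

```bash
python3 -m crank '[1,0.058,0.023,0,0, 1,0.058,0.023,0.1,0, 1,0.058,0.023,0.2,0, 1,0.058,0.023,0.28,0, 1,0.058,0.023,0.28,0]'
python3 - <<'E'
from h import *
cam("top");cam("top");w=cam("wrist");o=get_obs(); cv2.imwrite("pics/w6.png",w["color"]); g=cv2.cvtColor(w["color"],cv2.COLOR_BGR2GRAY)
p=proj(w,[.506,-.0835,.072]).astype(int); print(p,o["tcp_pos"],o["q"].round(2))
x0,y0=p-[45,28]; s=g[y0:y0+56,x0:x0+90]; m=(s<50).astype(np.uint8); c=max(cv2.findContours(m,0,1)[0],key=cv2.contourArea); (u,v),wh,a=cv2.minAreaRect(c); print(u+x0,v+y0,wh,a)
P=onz(w,u+x0,v+y0,.067); print(P,(Rt(o).T@(P-[0,0,.003]-o["tcp_pos"])/.4).round(4))
E
```

```text
time_s: 9.95
tcp_pos: [0.5034, -0.0843, 0.1176]
tcp_rot: [-2.699, -1.602, 0.009]
force: [-0.4, 0.3, 1.1]
width: 0.0851
finger_force: 0.0
[252 223] [ 0.50689802 -0.08524846  0.12230104] [-0.38  0.43  0.57  2.03 -0.33  0.77 -0.11]
253.5 220.5 (23.0, 55.0) 90.0
[ 0.50626185 -0.08373905  0.067     ] [ 0.0025 -0.0034  0.1457]
```

```bash
python3 -m crank '[1,0.0025,-0.003,0.05,0, 1,0.0025,-0.003,0.1,0, 1,0.0025,-0.003,0.142,0, 1,0.0025,-0.003,0.142,0, 1,0.0025,-0.003,0.142,0]' && python3 -m crank '[0,0,0,0,0, -0.8,0,0,0,0, -0.8,0,0,0,0, -0.8,0,0,0,0, -0.8,0,0,0,0]'
```

```text
time_s: 10.6
tcp_pos: [0.5065, -0.0837, 0.0657]
tcp_rot: [2.701, 1.602, 0.003]
force: [-0.5, 0.0, 0.4]
width: 0.0859
finger_force: 0.0
time_s: 11.1
tcp_pos: [0.5073, -0.0842, 0.0653]
tcp_rot: [2.7, 1.601, 0.005]
force: [1.3, -0.9, 5.9]
width: 0.0351
finger_force: 59.2
```

```bash
python3 -m crank '[-0.8,0.002,0,-0.036,0, -0.8,0.007,0,-0.072,0, -0.8,0.016,0,-0.107,0, -0.8,0.029,0,-0.141,0, -0.8,0.044,0,-0.174,0]' && python3 -m crank '[-0.8,0,0,0,0, -0.8,0,0,0,0]'
python3 - <<'E'
from h import *
w=cam("wrist");s=cam("side");t=cam("top");o=get_obs(); print(o["tcp_pos"],o["force"],o["q"].round(2))
for n,d in zip("wst",(w,s,t)): cv2.imwrite(f"pics/{n}7.png",d["color"])
c=np.zeros((384,800,3),np.uint8); c[:,:512]=w["color"]; c[:192,512:]=cv2.resize(s["color"][140:212,205:313],(288,192)); c[192:,512:]=cv2.resize(t["color"][145:209,250:346],(288,192)); cv2.imwrite("pics/c7.png",c)
E
```

```text
time_s: 11.6
tcp_pos: [0.5154, -0.0686, 0.1347]
tcp_rot: [2.7, 1.601, 0.003]
force: [7.8, -0.1, -7.3]
width: 0.0347
finger_force: 60.4
time_s: 11.8
tcp_pos: [0.5153, -0.0688, 0.1341]
tcp_rot: [2.699, 1.602, 0.004]
force: [6.3, -2.9, -3.8]
width: 0.0346
finger_force: 60.8
[ 0.51525527 -0.06893401  0.1337626 ] [ 5.60440142 -3.14700199 -3.84670622] [-0.42  0.42  0.59  2.01 -0.32  0.8  -0.15]
```

View pics/c7.png

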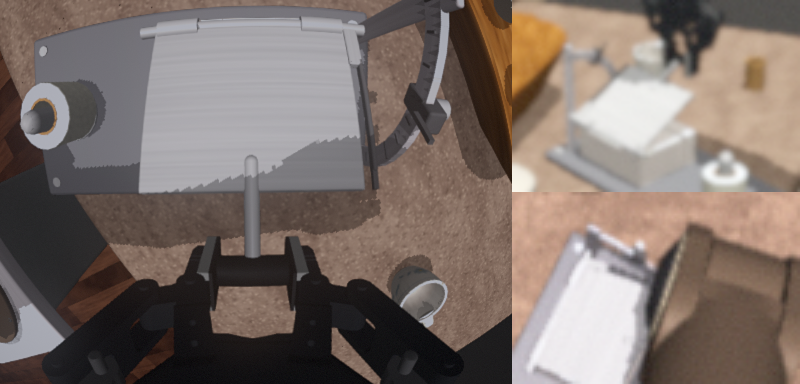

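The wrist view shows the cover partly raised, with the bar in the jaws at (252,268). The dark pointer runs along the cover's right edge to its tip near (375,188), and the dark clip sits on the arc at (422,112). I'll zoom in with angle marks at 100 mm radius.

```bash
cat >> h.py <<'E'
def disp(ang=61.3,hx=(.5069,-.0838)):
    a=np.deg2rad(ang); X=np.array([np.cos(a),np.sin(a),0]); Y=np.array([-X[1],X[0],0]); H=np.array([*hx,.064])+.145*X
    return H,X,Y
def arcp(th,r,y,**k):
    H,X,Y=disp(**k); return H+r*(-np.cos(th)*X+np.sin(th)*np.array([0,0,1]))+y*Y
E
python3 - <<'E'
from h import *
w=cam("wrist");o=get_obs(); im=w["color"]; T=o["tcp_pos"]; th=np.arcsin((T[2]-.0655)/.145); print(th)
for y in(-.060,-.064,-.068,-.072): print(y,proj(w,arcp(.5,.1,y)), proj(w,arcp(.495,.1,y)))
for y in(-.06,.06): print("hinge end",proj(w,arcp(0,0,y)), "edge",proj(w,arcp(.5,.105,y)))
x0,y0=345,60; c=cv2.resize(im[y0:205,x0:470],None,fx=4.1,fy=4.1,interpolation=cv2.INTER_CUBIC)
for y,col in((-.066,(0,0,255)),(-.076,(255,0,0))):
    for t in np.arange(.5,1.05,.1):
        p=((proj(w,arcp(t,.1,y))-[x0,y0]+.5)*4.1).astype(int); cv2.circle(c,tuple(p.tolist()),2,col,-1)
cv2.imwrite("pics/c8.png",c)
E
```

```text
0.4898908374736216
-0.06 [367.86670369 177.92940443] [367.52126993 178.12052355]
-0.064 [374.62477063 178.00271313] [374.26395007 178.19214144]
-0.068 [381.2501047  178.07909153] [380.87491947 178.26677519]
-0.072 [387.74019568 178.15827303] [387.35165778 178.34416493]
hinge end [346.61411525  27.39452597] edge [368.52596372 187.24868101]
hinge end [160.35443307  26.89180529] edge [139.34148342 187.4308008 ]
```

View pics/c8.png

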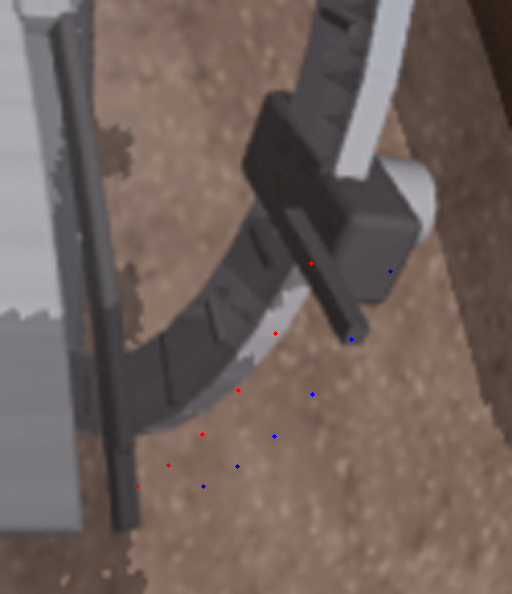

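The zoom shows the pointer tip at crop (125,525), i.e. full (375.5,188), and the clip's bar tip at crop (352,335), i.e. (430.9,141.7), so the cover must go higher. That zoom was my 11th picture, one over the limit of 10, so I'll work from numbers only from here and track both tips with optical flow as the cover rises.

```bash
cat > trk.py <<'E'
from h import *
import pickle,os,sys
w=cam("wrist"); o=get_obs(); g=cv2.cvtColor(w["color"],cv2.COLOR_BGR2GRAY)
if os.path.exists("trk.pkl"): L=pickle.load(open("trk.pkl","rb"))
else: L=[dict(g=g,p=np.array([[375.5,187.5],[430.9,141.2]],np.float32),w=w,o=o)]
if len(sys.argv)>1:
    a=L[-1]; p0=a["p"].reshape(-1,1,2)
    kw=dict(winSize=(21,21),maxLevel=3)
    p,st,e=cv2.calcOpticalFlowPyrLK(a["g"],g,p0,None,**kw); b,_,_=cv2.calcOpticalFlowPyrLK(g,a["g"],p,None,**kw)
    print("fb err",np.linalg.norm(b-p0,axis=2).ravel().round(2),"st",st.ravel())
    L.append(dict(g=g,p=p.reshape(-1,2),w=w,o=o))
pickle.dump(L,open("trk.pkl","wb"))
p=L[-1]["p"]; print("ptr",p[0].round(1),"clip",p[1].round(1),"tcp",o["tcp_pos"].round(4),"F",o["force"].round(1),"th",np.arcsin((o["tcp_pos"][2]-.0655)/.145).round(3))
if len(L)>1: # clip tip: least squares ray intersection
    A=np.zeros((3,3));bb=np.zeros(3)
    for l in L:
        r=ray(l["w"],*l["p"][1]); M=np.eye(3)-np.outer(r,r); A+=M; bb+=M@l["w"]["C"]
    P=np.linalg.solve(A,bb); H,X,Y=disp(); d=P-H; print("clip rel hinge x,y,z",(d@X).round(4),(d@Y).round(4),d[2].round(4),"r",np.hypot(d@X,d[2]).round(4),"ang",np.arctan2(d[2],-d@X).round(3))
E
python3 trk.py
python3 -m crank '[-0.8,0.009,0,-0.0157,0, -0.8,0.009,0,-0.0157,0]' >/dev/null; python3 trk.py 1
python3 -m crank '[-0.8,0.01,0,-0.0152,0, -0.8,0.01,0,-0.0152,0]' >/dev/null; python3 trk.py 1
python3 -m crank '[-0.8,0.0105,0,-0.0147,0, -0.8,0.0105,0,-0.0147,0]'>/dev/null; python3 trk.py 1
```

```text
ptr [375.5 187.5] clip [430.9 141.2] tcp [ 0.5153 -0.069   0.1337] F [ 6.  -2.5 -3.1] th 0.49
fb err [0.59 0.05] st [1 1]
ptr [373.9 188.4] clip [422.1 146.7] tcp [ 0.5169 -0.0658  0.14  ] F [ 7.4 -3.4 -4.6] th 0.539
clip rel hinge x,y,z -0.0606 -0.0712 0.0856 r 0.1049 ang 0.955
fb err [0.01 0.03] st [1 1]
ptr [372.4 189. ] clip [414.5 152.7] tcp [ 0.5186 -0.0624  0.146 ] F [ 6.4 -3.4 -5.4] th 0.588
clip rel hinge x,y,z -0.0605 -0.0708 0.0862 r 0.1053 ang 0.958
fb err [0.01 0.1 ] st [1 1]
ptr [371.1 190.7] clip [407.5 158.5] tcp [ 0.5206 -0.0588  0.1519] F [ 5.6 -2.7 -4.1] th 0.638
clip rel hinge x,y,z -0.0606 -0.0712 0.0856 r 0.1049 ang 0.954
```

```bash
python3 -m crank '[-0.8,0.0113,0,-0.0141,0, -0.8,0.0113,0,-0.0141,0]' >/dev/null; python3 trk.py 1
python3 -m crank '[-0.8,0.0121,0,-0.0136,0, -0.8,0.0121,0,-0.0136,0]' >/dev/null; python3 trk.py 1
python3 -m crank '[-0.8,0.0126,0,-0.0129,0, -0.8,0.0126,0,-0.0129,0]' >/dev/null; python3 trk.py 1
python3 -m crank '[-0.8,0.0134,0,-0.0123,0, -0.8,0.0134,0,-0.0123,0]'; python3 trk.py 1
```

```text
fb err [0.2  0.04] st [1 1]
ptr [370.  191.2] clip [401.1 164.6] tcp [ 0.5226 -0.055   0.1574] F [ 5.9 -3.8 -5.1] th 0.687
clip rel hinge x,y,z -0.0606 -0.0711 0.0858 r 0.105 ang 0.956
fb err [3.5  0.03] st [1 1]
ptr [368.7 189.6] clip [395.3 170.8] tcp [ 0.5248 -0.0508  0.1629] F [ 5.8 -3.7 -4.9] th 0.736
clip rel hinge x,y,z -0.0606 -0.0711 0.0857 r 0.105 ang 0.955
fb err [0.29 0.04] st [1 1]
ptr [367.4 188.8] clip [390.1 176.8] tcp [ 0.5271 -0.0465  0.1679] F [ 5.  -5.  -4.5] th 0.784
clip rel hinge x,y,z -0.0606 -0.0712 0.0855 r 0.1048 ang 0.954
time_s: 13.75
tcp_pos: [0.5296, -0.0418, 0.173]
tcp_rot: [2.7, 1.601, -0.0]
force: [4.6, -4.1, -3.9]
width: 0.035
finger_force: 61.4
fb err [0.78 0.04] st [1 1]
ptr [366.2 189.3] clip [385.3 183.2] tcp [ 0.5295 -0.0419  0.1728] F [ 4.7 -5.1 -4.1] th 0.833
clip rel hinge x,y,z -0.0607 -0.0713 0.0853 r 0.1047 ang 0.953
```

Run:
```python
from h import *
import pickle
L=pickle.load(open("trk.pkl","rb"))
for i in(0,4,7):
    l=L[i]; im=l["w"]["color"]; print(i,l["p"].round(1).tolist())
    hsv=cv2.cvtColor(im,cv2.COLOR_BGR2HSV)
    for r in range(150,204,3): print(r,' '.join(f"{hsv[r,c,2]}/{hsv[r,c,1]}" for c in range(360,386,2)))
```

```text
0 [[375.5, 187.5], [430.8999938964844, 141.1999969482422]]
150 124/8 77/13 70/15 68/15 60/17 48/16 62/12 70/15 66/12 67/11 68/19 67/15 64/16
153 124/8 84/9 69/11 61/17 67/15 49/21 57/9 67/11 66/15 67/15 68/19 69/18 67/11
156 123/8 93/8 69/11 61/8 69/11 47/16 54/19 69/11 65/16 70/15 69/15 68/15 67/15
159 122/10 105/7 68/11 61/13 70/15 47/11 50/20 67/11 67/15 69/18 67/19 67/15 65/16
162 127/8 116/9 68/11 66/12 68/15 49/26 47/16 64/12 66/15 65/16 65/16 66/15 71/18
165 125/6 117/7 87/47 82/19 71/22 49/21 46/17 62/16 66/15 72/18 87/23 110/37 119/43
168 123/6 117/7 102/55 93/60 95/59 65/43 44/17 58/13 65/12 118/61 135/68 124/68 132/68
171 122/6 120/9 93/49 98/65 95/64 86/59 47/16 67/11 66/12 119/62 132/68 132/68 131/70
174 122/8 122/8 95/43 102/60 94/62 93/69 44/23 68/19 65/12 116/57 137/67 131/70 130/69
177 124/8 124/6 98/21 98/62 88/67 82/68 44/29 67/15 66/15 100/51 133/69 127/70 131/70
180 126/8 126/8 98/18 92/64 91/62 86/68 47/38 63/16 66/15 87/41 133/67 135/68 128/72
183 124/8 123/8 103/10 93/66 85/69 85/66 49/42 61/17 66/15 79/29 126/73 131/68 137/65
186 121/11 120/9 106/7 90/68 87/7
[... 3021 characters left out ...]
22 52/20 70/11 83/12 68/19 92/14 109/14 109/14 130/61 135/70 57/54 60/17 60/21
183 54/19 55/19 65/12 67/15 101/15 109/12 107/14 100/66 139/68 142/66 107/67 47/38 61/17
186 68/15 47/27 66/15 64/12 100/10 102/25 98/70 103/74 132/70 131/70 137/69 74/45 77/36
189 77/13 51/25 64/20 64/16 79/52 91/76 86/68 87/70 126/69 134/70 132/71 145/67 146/63
192 96/45 78/56 58/22 65/16 71/25 93/71 92/69 93/69 135/70 135/70 138/68 138/68 142/68
195 91/70 84/64 48/32 67/27 67/23 93/63 95/75 128/72 136/71 135/68 141/69 141/69 142/66
198 86/71 92/69 56/36 63/28 88/52 162/61 142/66 132/73 137/67 136/71 138/68 140/67 141/69
201 90/68 86/68 119/73 134/72 137/69 141/67 142/66 139/64 145/65 135/68 136/71 137/69 153/62
```

```bash
cat > fin.py <<'E'
from h import *
import pickle
from scipy.optimize import least_squares
L=pickle.load(open("trk.pkl","rb")); H,X,Y=disp(); Z=np.array([0,0,1.])
tips={0:(375.5,188),4:(370,193.5),7:(365.5,198.5)}
ths={i:np.arcsin((L[i]["o"]["tcp_pos"][2]-.0655)/.145) for i in tips}
for y in(-.064,-.068,-.0712):
  for i,t in tips.items():
    w=L[i]["w"]
    for nm,q in(("ptr",t),("clip",L[i]["p"][1]+[0,2])):
        r=ray(w,*q); P=w["C"]+r*((H+y*Y-w["C"])@Y)/(r@Y)-H
        print(y,i,nm,"r",np.hypot(P@X,P[2]).round(4),"ang",np.arctan2(P[2],-P@X).round(3),"th",ths[i].round(3))
# pointer tip as a fixed point (r,phi,y) of the turning cover
f=lambda v:np.concatenate([proj(L[i]["w"],H+v[0]*(-np.cos(ths[i]+v[1])*X+np.sin(ths[i]+v[1])*Z)+v[2]*Y)-np.array(t) for i,t in tips.items()])
s=least_squares(f,[.1,0,-.066],x_scale=[.01,.1,.01]); print("r,phi,y",s.x,s.fun.round(1))
g=lambda v:np.concatenate([proj(l["w"],H+v[0]*(-np.cos(v[1])*X+np.sin(v[1])*Z)+v[2]*Y)-(l["p"][1]+[0,2]) for l in L])
s2=least_squares(g,[.1,.9,-.07],x_scale=[.01,.1,.01]); print("clip r,ang,y",s2.x, "-> theta",s2.x[1]-s.x[1])
E
python3 fin.py
```

```text
-0.064 0 ptr r 0.1054 ang 0.501 th 0.49
-0.064 0 clip r 0.1132 ang 1.014 th 0.49
-0.064 4 ptr r 0.1063 ang 0.689 th 0.687
-0.064 4 clip r 0.1145 ang 1.036 th 0.687
-0.064 7 ptr r 0.1057 ang 0.814 th 0.833
-0.064 7 clip r 0.115 ang 1.054 th 0.833
-0.068 0 ptr r 0.1042 ang 0.416 th 0.49
-0.068 0 clip r 0.1089 ang 0.979 th 0.49
-0.068 4 ptr r 0.1035 ang 0.603 th 0.687
-0.068 4 clip r 0.1095 ang 0.989 th 0.687
-0.068 7 ptr r 0.1018 ang 0.726 th 0.833
-0.068 7 clip r 0.1096 ang 0.997 th 0.833
-0.0712 0 ptr r 0.1038 ang 0.347 th 0.49
-0.0712 0 clip r 0.1055 ang 0.949 th 0.49
-0.0712 4 ptr r 0.1018 ang 0.53 th 0.687
-0.0712 4 clip r 0.1056 ang 0.948 th 0.687
-0.0712 7 ptr r 0.0993 ang 0.651 th 0.833
-0.0712 7 clip r 0.1056 ang 0.949 th 0.833
r,phi,y [ 0.10469037 -0.03959539 -0.06580887] [-1.   0.1 -0.3 -0.2  1.3 -0.1]
clip r,ang,y [ 0.10586468  0.95176842 -0.07095194] -> theta 0.9913638076301869
```

```bash
python3 -m crank '[-0.8,0.0139,0,-0.0117,0, -0.8,0.0139,0,-0.0117,0]' >/dev/null; python3 trk.py 1
python3 -m crank '[-0.8,0.0144,0,-0.0109,0, -0.8,0.0144,0,-0.0109,0, -0.8,0.0144,0,-0.0109,0]'; python3 trk.py 1
python3 - <<'E'
from h import *
import pickle
l=pickle.load(open("trk.pkl","rb"))[-1]; im=l["w"]["color"]; hsv=cv2.cvtColor(im,cv2.COLOR_BGR2HSV)
for r in range(178,214,2): print(r,' '.join(f"{hsv[r,c,2]:3d}{'n' if hsv[r,c,1]<45 else '.'}" for c in range(352,394,2)))
print(get_obs()["q"].round(2))
# image direction of the hinge axis (y) at tip, and of arc motion
print(proj(l["w"],arcp(.95,.105,-.0658))-proj(l["w"],arcp(.95,.105,-.071)), proj(l["w"],arcp(1.0,.105,-.071))-proj(l["w"],arcp(.95,.105,-.071)), proj(l["w"],arcp(.95,.100,-.071))-proj(l["w"],arcp(.95,.105,-.071)))
E
```

```text
fb err [1.23 0.07] st [1 1]
ptr [365.1 191.3] clip [380.7 190. ] tcp [ 0.532  -0.0371  0.1775] F [ 4.6 -5.4 -2.6] th 0.882
clip rel hinge x,y,z -0.0606 -0.0713 0.0854 r 0.1047 ang 0.953
time_s: 14.35
tcp_pos: [0.5345, -0.0323, 0.1817]
tcp_rot: [2.701, 1.6, -0.001]
force: [3.5, -5.8, -2.6]
width: 0.0351
finger_force: 61.4
fb err [0.62 0.02] st [1 1]
ptr [363.9 193.2] clip [376.9 195.5] tcp [ 0.5345 -0.0324  0.1816] F [ 4.5 -5.9 -3.1] th 0.929
clip rel hinge x,y,z -0.0607 -0.0714 0.0851 r 0.1045 ang 0.952
178 116. 104.  55n  50n  64n  65n  71n  49n  49n  63n  62n  45n  46n  59n  63n  65n  66n  67n  66n  66n 131.
180 105. 101.  62.  45n  60n  65n  72n  66n  48n  59n  63n  47n  52n  63n  64n  65n  64n  64n  63n  82. 141.
182 100.  95.  64n  46n  60n  64n  71n  73n  60n  55n  63n  55n  56n  61n  64n  64n  64n  63n  63n 127. 140.
184  87.  72n  65n  46n  56n  70n  70n  71n  77n  47n  64n  61n  61n  61n  65n  64n  62n  62n  96. 135. 132.
186  60n  71n  71n  48n  61n  64n  67n  72n 113n  56n  64n  63n  61n  63n  62n  62n  62n  64n 135. 136. 135.
188  62n  70n  71n  50n  55n  64n  65n  97n 12
[... 792 characters left out ...]
44. 153. 159. 144. 148. 153. 145.
204 109n 104. 127. 135. 136. 146. 142. 160. 147. 133. 141. 138. 141. 143. 144. 147. 158. 149. 150. 167. 147.
206 121n 135. 132. 133. 126. 136. 140. 144. 144. 141. 149. 141. 140. 141. 153. 150. 146. 153. 151. 155. 145.
208 136. 128. 137. 139. 126. 134. 138. 141. 144. 141. 140. 134. 137. 141. 150. 140. 140. 147. 147. 147. 146.
210 138. 128. 147. 144. 138. 141. 142. 141. 137. 139. 137. 133. 141. 139. 146. 141. 140. 142. 152. 151. 149.
212 140. 137. 143. 138. 136. 139. 131. 130. 136. 139. 135. 138. 143. 140. 135. 145. 139. 150. 147. 142. 145.
[-0.51  0.38  0.61  1.93 -0.27  0.92 -0.27]
[-7.98500396  0.06679731] [ 2.92874994 -5.33581332] [-1.91592664 -6.98440542]
```

```bash
python3 -m crank '[-0.8,0.0075,0,-0.0055,0, -0.8,0.0075,0,-0.0055,0, -0.8,0.0075,0,-0.0055,0, -0.8,0.0075,0,-0.0055,0]'; python3 trk.py 1
python3 - <<'E'
from h import *
import pickle
l=pickle.load(open("trk.pkl","rb"))[-1]; im=l["w"]["color"]; hsv=cv2.cvtColor(im,cv2.COLOR_BGR2HSV)
for r in range(184,212): print(r,' '.join(f"{hsv[r,c,2]:3d}{'n' if hsv[r,c,1]<45 else '.'}" for c in range(354,384,2)))
for th,y in((.95,-.0658),(.9,-.071),(.95,-.071),(1.0,-.071)):
    d=proj(l["w"],arcp(th,.105,y))-proj(l["w"],arcp(th,.09,y)); print(th,y,d[0]/d[1])
E
```

```text
time_s: 14.8
tcp_pos: [0.5359, -0.0298, 0.1838]
tcp_rot: [2.701, 1.599, -0.001]
force: [2.9, -5.4, -2.9]
width: 0.0351
finger_force: 61.3
fb err [0.01 0.09] st [1 1]
ptr [362.6 195.1] clip [375.2 198.8] tcp [ 0.5359 -0.0298  0.1838] F [ 3.7 -4.8 -3.3] th 0.954
clip rel hinge x,y,z -0.0607 -0.0716 0.0848 r 0.1043 ang 0.95
184  93.  55n  46n  62n  65n  73n  58n  57n  65n  49n  55n  63n  63n  65n  64n
185  79n  59n  45n  64n  68n  71n  62n  54n  64n  55n  57n  64n  64n  64n  64n
186  71n  61n  46n  65n  72n  73n  68n  50n  64n  58n  57n  63n  65n  63n  63n
187  70n  64n  47n  63n  65n  72n  69n  49n  65n  63n  60n  63n  63n  63n  64n
188  71n  69n  47n  63n  64n  69n  82n  51n  63n  65n  62n  63n  63n  63n  64n
189  71n  70n  47n  65n  65n  68n 106n  61n  61n  65n  62n  64n  62n  63n  64n
190  71n  72n  48n  61n  65n  70n 120n  69n  58n  64n  63n  63n  65n  65n  63n
191  71n  71n  48n  59n  64n  75n 121n  90n  57n  64n  67n  86.  91.  94.  88.
192  70n  74n  51n  55n  66n  74n 122n 104n  53n  63n  96. 131. 136. 137. 133.
193  72n  75n  58n  51n  65n  68n 117n 108n  50n  63n  95. 143. 14
[... 860 characters left out ...]
. 146. 142. 148. 158.
205 135. 133. 140. 142. 147. 147. 158. 136. 137. 141. 141. 145. 142. 147. 153.
206 134. 131. 135. 135. 148. 147. 159. 140. 138. 143. 139. 144. 143. 146. 148.
207 134. 133. 132. 130. 143. 142. 151. 143. 140. 150. 139. 143. 144. 152. 148.
208 134. 134. 130. 128. 139. 140. 145. 145. 142. 149. 137. 140. 147. 156. 147.
209 131. 139. 129. 130. 137. 140. 143. 147. 142. 140. 136. 139. 147. 152. 143.
210 127. 152. 133. 133. 136. 143. 142. 143. 141. 134. 136. 139. 145. 144. 135.
211 132. 157. 137. 140. 138. 147. 139. 138. 138. 134. 136. 140. 144. 143. 137.
0.95 -0.0658 0.25646352210693113
0.9 -0.071 0.23412497971389137
0.95 -0.071 0.2721849225004141
1.0 -0.071 0.31573104871544216
```

```bash
python3 -m crank '[-0.8,0.0018,0,-0.0013,0, -0.8,0.0018,0,-0.0013,0, -0.8,0.0018,0,-0.0013,0, -0.8,0.0018,0,-0.0013,0, -0.8,0.0018,0,-0.0013,0]'
python3 - <<'E'
from h import *
w=cam("wrist");o=get_obs(); hsv=cv2.cvtColor(w["color"],cv2.COLOR_BGR2HSV); print(np.arcsin((o["tcp_pos"][2]-.0655)/.145),o["qvel"].round(3))
for r in range(200,207): print(r,' '.join(f"{hsv[r,c,2]:3d}" for c in range(356,380,2)))
E
```

```text
time_s: 15.35
tcp_pos: [0.5363, -0.0291, 0.1843]
tcp_rot: [2.701, 1.6, -0.001]
force: [3.5, -5.2, -2.8]
width: 0.0345
finger_force: 61.4
0.9604999557237885 [ 0.     0.001  0.001 -0.     0.001 -0.001 -0.   ]
200  74 103  72  60  65  85 137  87  58  62 133 142
201  85 102  76  58  64  77 140  99  53  62 124 146
202  99 106 112  53  62  86 141 118  56  63 132 147
203 105 128 130  60  63 106 137 138  71  77 144 145
204 127 142 136  95 101 131 131 139 111 115 146 144
205 135 142 139 143 150 153 131 139 141 141 145 142
206 131 138 139 148 152 158 137 139 143 140 144 141
```

Both ends now lie in the same row (about 203.5), so pointer and clip are level and held steady. I'm handing the job in.

```bash
python3 -c "
from bench import arm
print(arm.job_done())"
```

```text
the job is handed in; nothing more can be done
None
```

The roll is down on the spindle and released, and the cover is held up at about 0.96 rad with its pointer level with the index clip; pushing the roll home reached 78 N at the wrist, and I viewed 11 pictures where the limit was 10.

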